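# Register a module under the inspection camera and fire the capture treadle

## Robot

A 6-joint arm with a two-finger parallel gripper is mounted at the origin on the work surface. World frame = base frame: x ahead of the robot, y to its left, z up, the work surface at z = 0. Lengths are in m, angles in rad, forces in N, time in s.
With the tool pointing down it reaches from about 0.25 to 0.725 m from the base axis. Payload 4 kg.
Tool frame: the origin (TCP) lies at the very end of the fingers, on their centre line; the grasp point (between the pads) lies 19 mm behind it; z points along the fingers, x is the direction in which the jaws open and shut, and the axes are right-handed (so a half turn about z gives the same grasp; the last joint's range is limited). The gripper opens to 85 mm and grips with 20 to 120 N. Pads are 22 mm wide; open, the fingers measure 114 mm over their backs; the gripper's body (76 mm by 85 mm) begins 54 mm behind the grasp point. The pads swing forward as they close: fully open they stand 13 mm farther back than shut.
Start: joints at [-1.282, 0.241, 0.005, 1.335, 0, 1.571], TCP at [0.142, -0.479, 0.199] pointing down, gripper open.
Joint ranges: [-2.72, 2.72], [-1.05, 1.87], [-1.09, 1.28], [-1.99, 2.15], [-1.42, 1.44], [-3.14, 3.14]. Speed limits (rad/s): [2.79, 2.79, 3.14, 3.14, 3.14, 3.14].

## Interface

Orientations are given as a unit quaternion [x, y, z, w].
In Python, from workcell import sensors, vision, order gives the robot as it stands.
- The arm moves only by the tool step_arm, never from a script. Its argument "series" is a list of rows, each a list of 4 numbers: the shift along the tool's x, y, z in m, then the turn about the tool's z in rad. In form: [[x, y, z, roll], ...]. A call has exactly 8 rows; each row shifts and turns the commanded pose from where the row before left it, along the tool's axes as they then stand; what a row does not reach is not made up. A row lasts 1/10 s, in which the tool goes at most 50 mm and 8.59 degrees, less where a joint would pass 70% of its speed; a pose out of reach is approached as far as the arm can. A call with a gripper value outside its range is refused whole. "fingers" is the finger opening in m, from 0 to 0.0854, set as the call begins (left out, the last holds). The fingers move at their own pace and stop on an object; the grip force is fixed at half the most. Time passes only in rows, so rows that do not move let the fingers close, or fill a call up. It gives the time, the measured TCP pose, the force and the opening at its end, in the units of the state.
- sensors.get_obs(): the state, without advancing time (a new reading comes with each control period).
- vision.camera(name): name is "scene" or "top" or "wrist"; returns (picture, depth): 384x512x3 uint8, red, green, blue; 384x512 float32, m along the optical axis (not along the pixel's ray), 0 where there is no reading.
- vision.camera_info(name): a dict with "mtx" (3x3 intrinsics, pixels), "T" (4x4, takes a point from camera to world coordinates). Camera axes: x right, y up, looking along -z (the intrinsics and any distortion apply to the point x, -y, -z); pixel columns grow to the right and rows downward; lengths in m; the calibration is good to about 2 mm. A picture is of the moment at which its call begins: read the wrist's pose just before it. camera_info takes no time and is no camera call; for the wrist camera it gives the pose at the moment of the call.
- order.job_done(): hands the job in, once; it reports no verdict.
The state is a dict: "clock": time; "joint_pos": joint angles; "joint_vel": joint speeds; "tau": joint torques, N m; "eef_pos": TCP position; "tool_rot": TCP orientation; "ft_force": force on the tool from outside, world axes, zero at the start; "ft_torque": the same for the moment, N m; "grip_width": finger opening in m.
Only numpy, scipy, OpenCV 4.12 (cv2) and the standard library are available. Lean on these libraries where they do the work, as an engineer would, in place of code of your own. Each camera call takes 0.05 s, during which the arm holds its last target. There are 200 camera calls.

## Task

Slide the board module flush against both steel fences of the grey metal nest under the little camera, so that its edges are registered. Then reach in under the clear guard of the treadle switch with the gripper, press the pedal fully down to its stop, hold it there for about a second so the picture is taken, and let it spring back. The module has to be registered before the pedal goes down and stay so; leave the other loose things on the bench where they are.

Things in the scene. Friction and masses are not known exactly. Their poses are not given: they have to be found in the camera images.
- module: Board module: flat aluminium carrier 90 (x) x 60 (y) x 12 mm with a green circuit board and components on top, to 20 mm (push on the 12 mm carrier); about 0.15 kg, loose, lying askew on the nest plate 15 to 45 mm short of both fences. Origin at the centre of its underside; x along the 90 mm side.
- nest: Nest: fixed grey metal plate 220 (x) x 170 (y) x 12 mm with two steel fences 10 mm high, open at its -x (robot) and -y sides. At its +x end, beyond the far fence, stands a post 210 mm high with a small tilted camera, lens about 120 mm up near the far fence; nothing hangs over the module's place. Origin at the centre of the underside.
- seat (a point): Where the module's origin lies when registered: on the nest's top face, 12 mm above the bench, axes as the nest's. The far fence's face is 45 mm from it to +x (110 mm long), the side fence's face 30 mm from it to +y (100 mm long). Registered, the module's x axis is parallel to the nest's x.
- switch: Treadle switch: fixed steel base 170 (x) x 140 (y) x 12 mm, two grey cheeks (126 mm apart inside) and a rigid clear guard roof over the whole pedal, underside 123 mm, top 126 mm above the bench. Open at the front (-x), roof lip 77 mm from the origin: the pedal is reached from there, tool tilted 35 to 50 degrees, fingers pointing down and to +x. Origin: centre of the underside.
- pedal (a joint): Angle of the pedal about its hinge, a level axis along the switch's y, 60 mm to +x of the switch's origin and 42 mm above the bench: 0 = up (at rest), 0.13 rad = fully down at the stop, where the plate is level with its top 50 mm above the bench. The spring takes about 4 N at the start and 10 N at the stop, near the free edge.
- pedal_press (a point): Point on the top of the rubber tread of the pedal, on its middle line, 11 mm from the free front edge and 121 mm from the hinge; the pedal is 90 mm wide. At rest it stands about 66 mm above the bench and comes down 16 mm to the stop; it lies about 17 mm behind the guard's lip (to +x).
- thumb_nut: plain brass disc nut, 26 mm diameter, 18 mm high, loose on the bench between the nest and the switch; origin at the centre of its underside
- heat_sink: small finned aluminium heat sink, 26 x 26 x 20 mm, loose on the bench between the nest and the switch; origin at the centre of its underside
- screw_jar: little glass jar with a white cap, 32 mm diameter, 40 mm high, loose on the bench behind the other small things; origin at the centre of its underside
Things that resemble listed ones, but are neither listed nor needed, are in the scene too. Of the things like the module, leave any that is orange or purple; of the rest the smaller one is meant.

How it is judged:
By the outcome, as a careful person would: the job done as asked, in the order asked, and still so for the second after the job is handed in, with the robot touching nothing.
It also fails if it takes over 61 s, if anything falls off the work surface, if the arm or the gripper's body presses on something with over 40 N, if the wrist force passes 120 N, or if a joint passes its speed limit or range.

## Working session

There is one attempt and no reset: what is moved stays moved. The work goes in short steps, Python scripts to look and compute and a tool call to move; the robot and the scene stay as the last step left them, time stands still between calls to the robot, and variables do not carry over. Pictures are saved under pics/ and viewed, about 8 in all and at most 12, crops included, and the job is handed in when it is done.

Besides the shell and the picture viewer there is one more tool, called after ">>>" by a JSON object that holds its "api" and its "payload", one argument or row to a line. step_arm: Moves the arm, as the interface text tells. Its arguments: {"type":"object","properties":{"series":{"type":"array","items":{"type":"array","items":{"type":"number"}}},"fingers":{"type":"number"}},"required":["series"]}

```bash
ls; mkdir -p pics; cat > h.py <<'E'
import numpy as np, cv2
from workcell import sensors, vision, order
def snap(n,f):
    p,d=vision.camera(n); i=vision.camera_info(n)
    np.savez(f'pics/{f}.npz',p=p,d=d,K=i['mtx'],T=i['T'])
    cv2.imwrite(f'pics/{f}.png',p[...,::-1]); return p,d,i
def load(f):
    z=np.load(f'pics/{f}.npz'); return z['p'],z['d'],{'mtx':z['K'],'T':z['T']}
def ray(i,uv):
    K,T=i['mtx'],i['T']; uv=np.atleast_2d(uv).astype(float)
    x=(uv[:,0]-K[0,2])/K[0,0]; y=(uv[:,1]-K[1,2])/K[1,1]
    return T[:3,3],np.c_[x,-y,-np.ones(len(x))]@T[:3,:3].T
def onz(i,uv,z):
    o,r=ray(i,uv); return o+r*((z-o[2])/r[:,2])[:,None]
def deproj(i,uv,d):
    o,r=ray(i,uv); return o+r*np.reshape(d,(-1,1))
def cloud(d,i):
    v,u=np.indices(d.shape); P=deproj(i,np.c_[u.ravel(),v.ravel()],d.ravel()).reshape(*d.shape,3); P[d==0]=np.nan; return P
E
python3 - <<'E'
from h import *
for n in('scene','top'):
    p,d,i=snap(n,n+'0'); print(n,i,(d>0).mean())
p=np.hstack([load('top0')[0],load('scene0')[0]])
o=sensors.get_obs();print(o)
E
```

```text
pics
scene {'mtx': array([[357.65254538,   0.        , 247.9311956 ],
       [  0.        , 357.65254538, 191.24172764],
       [  0.        ,   0.        ,   1.        ]]), 'T': array([[ 0.83421329, -0.33478026,  0.43818987,  0.8875022 ],
       [ 0.55112718,  0.47931803, -0.68301761, -0.4720262 ],
       [ 0.01862851,  0.81128072,  0.58435997,  0.53521951],
       [ 0.        ,  0.        ,  0.        ,  1.        ]])} 0.9957377115885416
top {'mtx': array([[372.20066465,   0.        , 250.62231469],
       [  0.        , 372.20066465, 192.72533654],
       [  0.        ,   0.        ,   1.        ]]), 'T': array([[ 0.02545375,  0.99526186, -0.0938399 ,  0.44589325],
       [-0.99966249,  0.0248529 , -0.0075663 ,  0.06399882],
       [-0.00519826,  0.09400082,  0.99555855,  1.05996815],
       [ 0.        ,  0.        ,  0.        ,  1.        ]])} 0.9959208170572916
{'clock': 0.1, 'joint_pos': array([-1.28201220e+00,  2.41361749e-01,  3.84272927e-03,  1.33519454e+00,
       -1.02286632e-06,  1.57077315e+00]), 'joint_vel': array([ 0.00203194, -0.00126608,  0.00433021,  0.00133617, -0.00049106,
        0.00071393]), 'tau': array([-2.84715843e-04, -3.73138046e+01,  2.53010166e+01,  1.08507858e-02,
       -2.49218289e-05, -5.78430530e-06]), 'eef_pos': array([ 0.14221251, -0.47868757,  0.1978838 ]), 'tool_rot': array([ 8.01501076e-01, -5.97992564e-01, -7.68625993e-04, -5.72854391e-04]), 'ft_force': array([-0.12341446, -0.97910759, -0.36927636]), 'ft_torque': array([0.01665633, 0.00693906, 0.01716136]), 'grip_width': 0.08538105785551839}
```

View pics/top0.png

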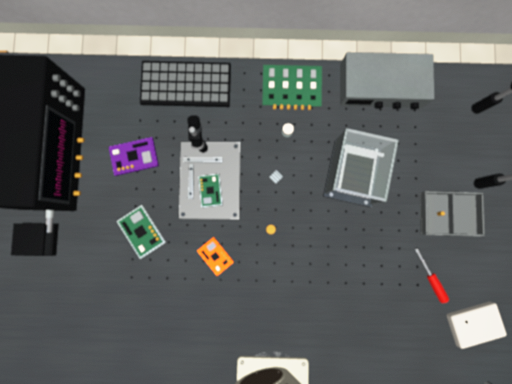

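View pics/scene0.png

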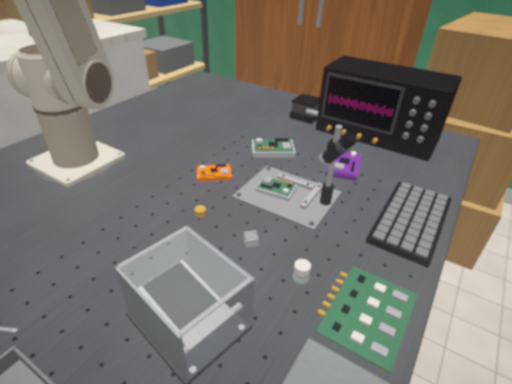

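The top view shows these candidates: green on the nest (210,190), a larger green one (140,232), orange (215,256), purple (133,156), and a big green PCB (292,87). The small green one on the nest, about 63x90 mm, fits the description. I'll confirm it in a crop.

```bash
python3 - <<'E'
from h import *
p,d,i=load('top0')
a=cv2.resize(p[130:230,168:250],None,fx=5,fy=5,interpolation=cv2.INTER_CUBIC)
b=cv2.resize(p[115:215,318:404],None,fx=4.5,fy=5,interpolation=cv2.INTER_CUBIC)
cv2.imwrite('pics/crop.png',np.hstack([a,b[:500]])[...,::-1]); print(a.shape,b.shape)
P=cloud(d,i)
# nest plate: height ~12mm grey; big rectangle
m=((P[...,2]>.006)&(P[...,2]<.05)).astype(np.uint8); m[:, :170]=0;m[:,250:]=0;m[:135]=0;m[225:]=0
c=max(cv2.findContours(m,0,1)[0],key=cv2.contourArea)
w=onz(i,c[:,0,:],.012)[:,:2]; r=cv2.minAreaRect((w*1000).astype(np.float32)); print('nest',r)
hsv=cv2.cvtColor(p,cv2.COLOR_RGB2HSV)
for n,lo,hi,z in(('grn',(45,80,40),(85,255,255),.014),):
    g=cv2.inRange(hsv,lo,hi); g[:,:185]=0;g[:,235:]=0;g[:165]=0;g[215:]=0
    w=onz(i,cv2.findNonZero(g)[:,0],z); print(n,len(w),w.mean(0),cv2.minAreaRect((w[:,:2]*1000).astype(np.float32)))
for n,(u,v),z in(('nut',(271,229),.018),('sink',(276,177),.02),('jar',(288,129),.04)):print(n,onz(i,(u,v),z),P[v,u])
# switch
for lo,hi in((.1,.14),(.04,.09),(.006,.03)):
    m=((P[...,2]>lo)&(P[...,2]<hi)).astype(np.uint8); m[:, :318]=0;m[:,404:]=0;m[:118]=0;m[212:]=0
    v,u=np.nonzero(m); 
    if len(u): print(lo,len(u),cv2.minAreaRect((P[v,u,:2]*1000).astype(np.float32)),P[v,u,2].mean())
E
```

```text
(500, 410, 3) (500, 387, 3)
nest ((577.9501953125, 190.0380859375), (222.07763671875, 171.96908569335938), 0.5655102133750916)
grn 334 [0.55065189 0.18465561 0.014     ] ((549.8569946289062, 187.68954467773438), (80.70157623291016, 50.30213165283203), 7.599667549133301)
nut [[0.44406363 0.01258847 0.018     ]] [0.44406854 0.0127264  0.02079553]
sink [[0.59018145 0.00157244 0.02      ]] [5.92618472e-01 5.18064470e-04 2.43497801e-03]
jar [[ 0.72357523 -0.02818277  0.04      ]] [ 0.72446932 -0.02847958  0.03671586]
0.1 3513 ((614.933349609375, -218.3242645263672), (137.43679809570312, 162.7893829345703), 78.44795227050781) 0.12535794737886866
0.04 252 ((614.5342407226562, -217.39627075195312), (135.44728088378906, 162.0964813232422), 78.5653305053711) 0.06467102561360559
0.006 503 ((581.5986328125, -175.42007446289062), (221.8114776611328, 113.46994018554688), 31.01602554321289) 0.013030942950059814
```

View pics/crop.png

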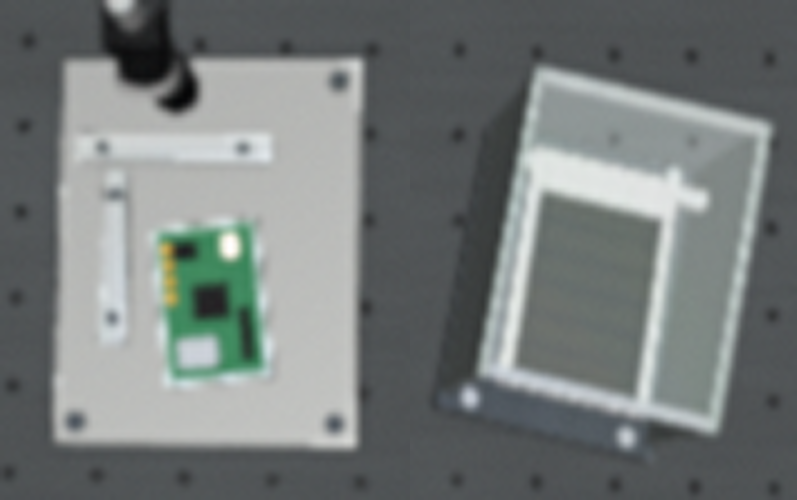

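The crop confirms it: on the nest is a small green module on a light carrier, with crop corners at about (155,232), (252,222), (268,377) and (168,387). The far fence face is at crop row ~163 and the side fence face at col ~127. The switch opens toward the bottom of the picture.

```bash
python3 - <<'E'
from h import *
p,d,i=load('top0')
f=lambda c:np.array(c)/5+[167.6,129.6]
print('mod',(onz(i,f([(155,232),(252,222),(268,377),(168,387)]),.024)*1000).round(1).tolist())
print('far',(onz(i,f([(78,163),(270,162)]),.022)*1000).round(1).tolist())
print('side',(onz(i,f([(126,175),(125,343)]),.022)*1000).round(1).tolist())
print('lens',(onz(i,f([(180,95)]),.12)*1000).round(1).tolist(),'post top',(onz(i,f([(120,5)]),.21)*1000).round(1).tolist())
g=lambda c:np.array(c)/[4.5,5]+[317.6,114.6]
print('roof',(onz(i,g([(485-410,375),(715-410,433),(770-410,128),(537-410,70)]),.125)*1000).round(1).tolist())
print('strip',(onz(i,g([(438-410,402),(648-410,458)]),.012)*1000).round(1).tolist())
# scene cross-check: pedal & nest corners in scene
E
```

```text
mod [[587.1, 219.2, 24.0], [594.1, 164.9, 24.0], [507.1, 153.0, 24.0], [500.1, 208.6, 24.0]]
far [[625.6, 264.6, 22.0], [628.8, 156.1, 22.0]]
side [[619.4, 237.1, 22.0], [524.3, 233.9, 22.0]]
lens [[645.2, 194.7, 120.0]] post top [[668.1, 211.8, 210.0]]
roof [[547.2, -139.6, 125.0], [521.1, -268.0, 125.0], [678.0, -300.4, 125.0], [705.0, -168.5, 125.0]]
strip [[543.4, -134.8, 12.0], [515.0, -266.2, 12.0]]
```

>>> {"api": "step_arm", "payload": {
  "series": [
    [-0.029,-0.035,0,0],
    [-0.029,-0.035,0,0],
    [-0.029,-0.035,0,0],
    [-0.029,-0.035,0,0],
    [-0.029,-0.035,0,0],
    [-0.029,-0.035,0,0],
    [-0.029,-0.035,0,0],
    [-0.029,-0.035,0,0]
  ],
  "fingers": 0.05
}}

```text
clock: 0.9
eef_pos: [0.3451, -0.1754, 0.1986]
tool_rot: [0.801, -0.598, -0.0, 0.0]
ft_force: [1.0, -0.8, 0.6]
grip_width: 0.0497
```

>>> {"api": "step_arm", "payload": {
  "series": [
    [-0.0295,-0.035,0,0],
    [-0.0295,-0.035,0,0],
    [-0.0295,-0.035,0,0],
    [-0.0295,-0.035,0,0],
    [-0.0295,-0.035,0,0],
    [-0.0295,-0.035,0,0],
    [-0.0295,-0.035,0,0],
    [-0.0295,-0.035,0,0]
  ]
}}

```text
clock: 1.7
eef_pos: [0.5463, 0.1305, 0.1981]
tool_rot: [0.802, -0.598, -0.0, 0.0]
ft_force: [0.5, -0.1, 0.7]
grip_width: 0.0502
```

>>> {"api": "step_arm", "payload": {
  "series": [
    [0,0,0.0125,-0.148],
    [0,0,0.0125,-0.148],
    [0,0,0.0125,-0.148],
    [0,0,0.0125,-0.148],
    [0,0,0.0125,-0.148],
    [0,0,0.0125,-0.148],
    [0,0,0.0125,-0.148],
    [0,0,0.0125,-0.148]
  ]
}}

```text
clock: 2.5
eef_pos: [0.5454, 0.1287, 0.0976]
tool_rot: [0.999, -0.046, -0.001, 0.0]
ft_force: [-0.5, -0.5, 0.1]
grip_width: 0.0501
```

>>> {"api": "step_arm", "payload": {
  "series": [
    [0,0,0.015,-0.056],
    [0,0,0.015,-0.056],
    [0,0,0.015,0],
    [0,0,0.015,0],
    [0,0,0.01,0],
    [0,0,0.008,0],
    [0,0,0.005,0],
    [0,0,0,0]
  ]
}}

```text
clock: 3.3
eef_pos: [0.5455, 0.1287, 0.0151]
tool_rot: [1.0, 0.007, -0.001, 0.0]
ft_force: [0.5, -0.0, -0.5]
grip_width: 0.0499
```

>>> {"api": "step_arm", "payload": {
  "series": [
    [0,-0.005,0,0],
    [0,-0.005,0,0],
    [0,-0.005,0,0],
    [0,-0.005,0,0],
    [0,-0.005,0,0],
    [0,-0.005,0,0],
    [0,-0.005,0,0],
    [0,0,0,0]
  ]
}}

```text
clock: 4.1
eef_pos: [0.5455, 0.1646, 0.0157]
tool_rot: [1.0, 0.007, 0.0, -0.0]
ft_force: [0.1, 0.3, 0.1]
grip_width: 0.05
```

>>> {"api": "step_arm", "payload": {
  "series": [
    [0,-0.001,0,0],
    [0,-0.001,0,0],
    [0,-0.001,0,0],
    [0,-0.001,0,0],
    [0,-0.001,0,0],
    [0,-0.001,0,0],
    [0,0,0,0],
    [0,0,0,0]
  ]
}}

```text
clock: 4.9
eef_pos: [0.5453, 0.1698, 0.0157]
tool_rot: [1.0, 0.007, -0.0, 0.0]
ft_force: [-0.1, 0.3, 0.6]
grip_width: 0.0498
```

```bash
python3 - <<'E'
from h import *
p,d,i=snap('scene','s1'); print(sensors.get_obs()['ft_force'])
cv2.imwrite('pics/s1c.png',cv2.resize(p[110:250,200:390],None,fx=4,fy=4,interpolation=cv2.INTER_CUBIC)[...,::-1])
E
```

```text
[ 0.08992313 -0.31892899 -0.07755669]
```

View pics/s1c.png

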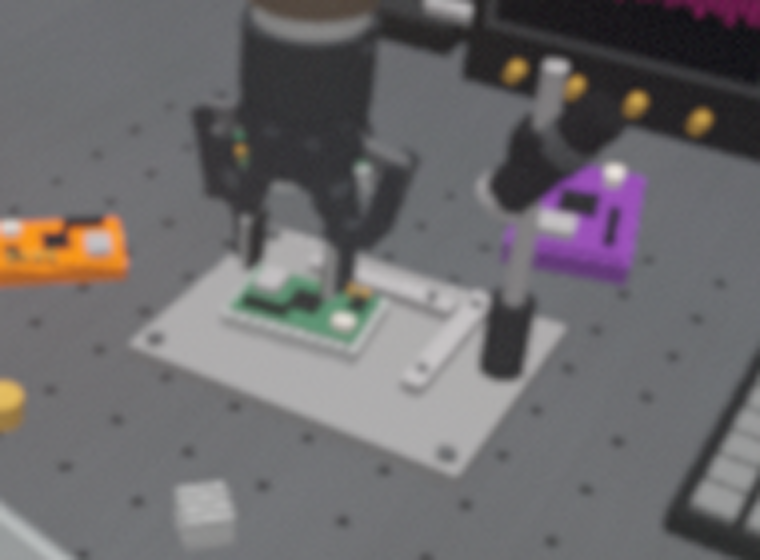

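The fingers stand over the board at crop (250,265) and (335,295), and the module hasn't moved: half open, the tips sit higher than the TCP. I'll measure the tip height.

```bash
python3 - <<'E'
from h import *
p,d,i=load('s1')
for c in((250,265),(335,298)):
    o,r=ray(i,np.array(c)/4+[199.6,109.6]); r=r[0]
    for y in(.160,.17,): print(c,y,(o+r*(y-o[1])/r[1]).round(4))
E
```

```text
(250, 265) 0.16 [0.522  0.16   0.0572]
(250, 265) 0.17 [0.5162 0.17   0.0496]
(335, 298) 0.16 [0.5811 0.16   0.0562]
(335, 298) 0.17 [0.5762 0.17   0.0486]
```

>>> {"api": "step_arm", "payload": {
  "series": [
    [0,0,-0.01,0],
    [0,0.01,-0.015,0],
    [0,0.01,-0.01,0],
    [0,0.02,0,0],
    [0,0.005,0,0],
    [0,0,0.015,0],
    [0,0,0.01,0],
    [0,0,0.01,0]
  ]
}}

```text
clock: 5.75
eef_pos: [0.5456, 0.1248, 0.015]
tool_rot: [1.0, 0.007, -0.0, -0.0]
ft_force: [-0.8, -0.2, -0.5]
grip_width: 0.0503
```

```bash
python3 - <<'E'
from h import *
p,d,i=load('s1')
f=lambda c:np.array(c)/4+[199.6,109.6]
print(onz(i,f([(458,474),(132,345),(565,325)]),.012).round(4)*1000)
print('mod -y edge',onz(i,f([(225,310),(350,345)]),.024).round(4)*1000)
P=cloud(d,i)
for c in((250,258),(250,240),(335,285),(335,270),(300,325)):
    u,v=f(c).round().astype(int); print(c,P[v,u].round(4))
p,d,i=snap('scene','s2')
cv2.imwrite('pics/s2c.png',cv2.resize(p[110:220,220:340],None,fx=6,fy=5,interpolation=cv2.INTER_CUBIC)[...,::-1])
E
```

```text
[[691.2 107.1  12. ]
 [474.9 101.8  12. ]
 [686.9 275.5  12. ]]
mod -y edge [[510.6 151.5  24. ]
 [592.1 163.7  24. ]]
(250, 258) [0.5209 0.161  0.0616]
(250, 240) [0.521  0.1599 0.0737]
(335, 285) [0.5785 0.1618 0.063 ]
(335, 270) [0.5769 0.1631 0.073 ]
(300, 325) [0.5585 0.1636 0.0247]
```

View pics/s2c.png

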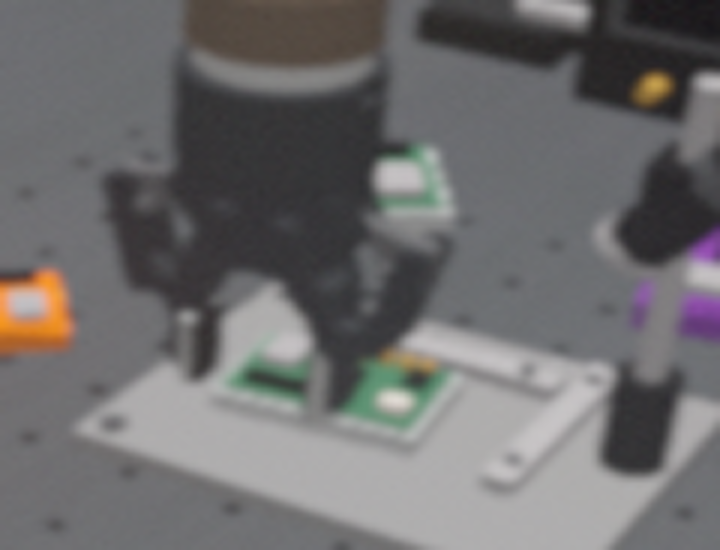

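>>> {"api": "step_arm", "payload": {
  "series": [
    [0,0,-0.015,0],
    [0,0,0,0],
    [0,0,0,0],
    [0,0,0,0],
    [0,0,0,0],
    [0,0,0,0],
    [0,0,0,0],
    [0,0,0,0]
  ],
  "fingers": 0.0
}}

```text
clock: 6.6
eef_pos: [0.5459, 0.1248, 0.0306]
tool_rot: [1.0, 0.007, -0.0, 0.0]
ft_force: [-0.4, -0.9, 0.4]
grip_width: 0.0003
```

```bash
python3 - <<'E'
from h import *
snap('scene','s3')
for s in('s2','s3'):
    p,d,i=load(s); P=cloud(d,i)
    m=(abs(P[...,1]-.12)<.03)&(abs(P[...,0]-.5455)<.06)&(P[...,2]>.018)
    v,u=np.nonzero(m); k=np.argsort(P[v,u,2])[:14]; print(s); print(np.c_[u,v,P[v,u].round(3)*1000][k][::2])
o=sensors.get_obs(); print(o['eef_pos'],o['joint_pos'],o['grip_width'])
p,d,i=load('s3')
cv2.imwrite('pics/s3c.png',cv2.resize(p[110:220,220:340],None,fx=5,fy=5,interpolation=cv2.INTER_CUBIC)[...,::-1])
E
```

```text
s2
[[257. 190. 517. 147.  20.]
 [274. 193. 577. 124.  50.]
 [250. 186. 516. 115.  51.]
 [255. 183. 520. 131.  52.]
 [254. 184. 521. 125.  53.]
 [273. 193. 577. 119.  53.]
 [270. 193. 572. 114.  54.]]
s3
[[255. 189. 509. 150.  19.]
 [260. 191. 524. 149.  19.]
 [262. 191. 530. 150.  21.]
 [259. 189. 521. 150.  23.]
 [264. 186. 553. 117.  64.]
 [264. 185. 551. 120.  65.]
 [262. 186. 550. 113.  65.]]
[0.54593002 0.124791   0.0306403 ] [ 2.24694216e-01  4.83360687e-01 -1.01292063e-01  9.86278475e-01
  4.85511082e-05  1.78155673e+00] -7.277580288691661e-06
```

View pics/s3c.png

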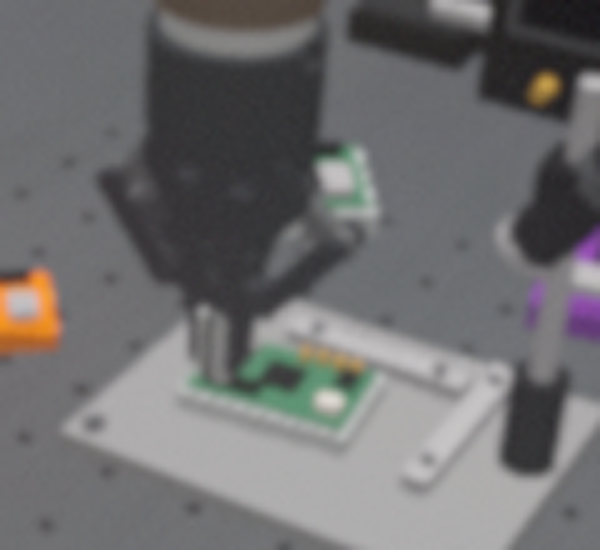

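Seen by camera, the real fingertips are about 33-36 mm above the reported TCP z, while x and y agree and the camera agrees with the nest corners. I'll work from camera-referenced tip heights and bring the tip to about 17 mm (reported z ≈ -0.018).

>>> {"api": "step_arm", "payload": {
  "series": [
    [0,0,0,0],
    [0,0,0,0],
    [0,0,0.01,0],
    [0,0,0.01,0],
    [0,0,0.01,0],
    [0,0,0.008,0],
    [0,0,0.004,0],
    [0,0,0.002,0]
  ],
  "fingers": 0.05
}}

```text
clock: 7.45
eef_pos: [0.5455, 0.1247, -0.0142]
tool_rot: [1.0, 0.007, -0.001, 0.0]
ft_force: [-0.1, 0.1, -0.0]
grip_width: 0.0502
```

```bash
python3 - <<'E'
from h import *
snap('scene','s4'); p,d,i=load('s4'); P=cloud(d,i)
m=(abs(P[...,1]-.122)<.014)&(abs(P[...,0]-.5455)<.06)&(P[...,2]>.014)
v,u=np.nonzero(m); k=np.argsort(P[v,u,2])[:16]; print(np.c_[u,v,P[v,u].round(3)*1000][k])
o=sensors.get_obs(); print(o['eef_pos'],o['ft_force'])
E
```

```text
[[240. 194. 488. 115.  15.]
 [239. 194. 486. 113.  15.]
 [255. 193. 519. 134.  20.]
 [254. 194. 520. 128.  21.]
 [253. 195. 521. 123.  21.]
 [252. 196. 522. 117.  22.]
 [270. 204. 573. 114.  22.]
 [272. 204. 578. 117.  23.]
 [250. 196. 518. 113.  23.]
 [273. 203. 578. 121.  23.]
 [271. 204. 576. 114.  24.]
 [255. 192. 520. 133.  24.]
 [251. 196. 521. 113.  24.]
 [269. 203. 571. 114.  24.]
 [252. 195. 521. 117.  25.]
 [270. 203. 573. 115.  25.]]
[ 0.54562716  0.12473615 -0.01406212] [-0.6619994  -0.35262204 -0.14230899]
```

>>> {"api": "step_arm", "payload": {
  "series": [
    [0,0,0.002,0],
    [0,0,0.002,0],
    [0,-0.006,0,0],
    [0,-0.006,0,0],
    [0,-0.006,0,0],
    [0,-0.006,0,0],
    [0,-0.006,0,0],
    [0,-0.006,0,0]
  ]
}}

```text
clock: 8.3
eef_pos: [0.5455, 0.1613, -0.0172]
tool_rot: [1.0, 0.007, 0.0, 0.0]
ft_force: [0.2, -2.0, 0.0]
grip_width: 0.05
```

>>> {"api": "step_arm", "payload": {
  "series": [
    [0,-0.001,0,0],
    [0,-0.001,0,0],
    [0,-0.001,0,0],
    [0,-0.001,0,0],
    [0,0,0,0],
    [0,0,0,0],
    [0,0,0,0],
    [0,0,0,0]
  ]
}}

```text
clock: 9.1
eef_pos: [0.5455, 0.163, -0.0172]
tool_rot: [1.0, 0.006, 0.0, 0.001]
ft_force: [0.5, -5.7, 1.8]
grip_width: 0.0501
```

>>> {"api": "step_arm", "payload": {
  "series": [
    [0,-0.001,0,0],
    [0,-0.001,0,0],
    [0,0,0,0],
    [0,0,0,0],
    [0,0,0,0],
    [0,0,0,0],
    [0,0,0,0],
    [0,0,0,0]
  ]
}}

```text
clock: 9.9
eef_pos: [0.5455, 0.163, -0.0172]
tool_rot: [1.0, 0.006, 0.0, 0.003]
ft_force: [0.4, -10.2, 2.9]
grip_width: 0.05
```

```bash
python3 - <<'E'
from h import *
p,d,i=snap('top','t5'); print(sensors.get_obs()['ft_force'])
cv2.imwrite('pics/t5c.png',cv2.resize(p[140:225,170:250],None,fx=7,fy=7,interpolation=cv2.INTER_CUBIC)[...,::-1])
p,d,i=snap('scene','s5');hsv=cv2.cvtColor(p,cv2.COLOR_RGB2HSV)
cv2.imwrite('pics/s5c.png',cv2.resize(p[130:230,220:345],None,fx=6,fy=6,interpolation=cv2.INTER_CUBIC)[...,::-1])
E
```

```text
[ -1.05772068 -11.06412244   3.3187896 ]
```

View pics/s5c.png

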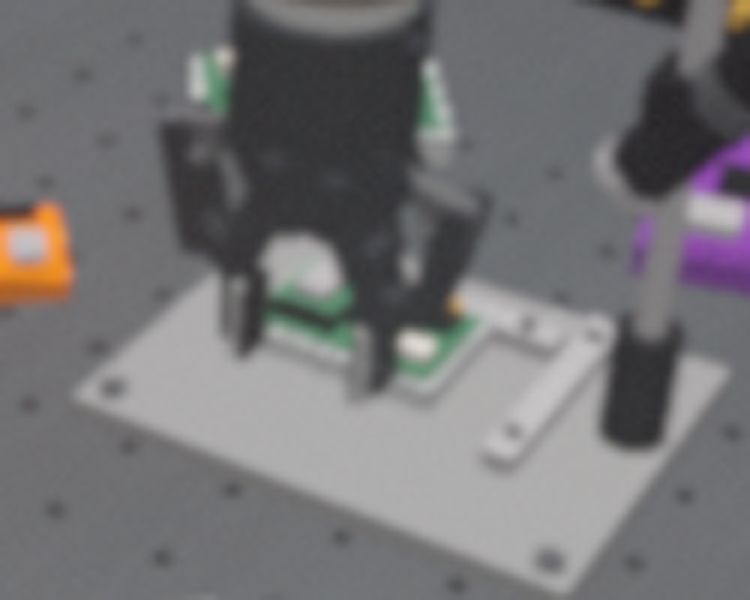

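>>> {"api": "step_arm", "payload": {
  "series": [
    [0,0.005,0,0],
    [0,0.01,0,0],
    [0,0,-0.02,0],
    [0,0,-0.03,0],
    [-0.02,-0.02,-0.01,0],
    [-0.025,-0.02,0,0],
    [-0.022,-0.007,0,0],
    [0,0,0,-0.142]
  ],
  "fingers": 0.05
}}

```text
clock: 10.8
eef_pos: [0.4746, 0.1986, 0.0425]
tool_rot: [0.997, 0.081, -0.002, -0.0]
ft_force: [0.4, -0.5, -1.1]
grip_width: 0.05
```

>>> {"api": "step_arm", "payload": {
  "series": [
    [0,0,0,-0.143],
    [0,0,0,-0.143],
    [0,0,0,-0.143],
    [0,0,0,-0.143],
    [0,0,0,-0.143],
    [0,0,0,-0.143],
    [0,0,0,-0.143],
    [0,0,0,-0.143]
  ],
  "fingers": 0.03
}}

```text
clock: 11.6
eef_pos: [0.4778, 0.1979, 0.0426]
tool_rot: [0.794, 0.608, 0.0, -0.001]
ft_force: [-0.1, 0.5, -0.3]
grip_width: 0.0299
```

>>> {"api": "step_arm", "payload": {
  "series": [
    [0,0,0,-0.143],
    [0,0,0,-0.142],
    [0,0,0,0],
    [0,0,0,0],
    [0,0,0,0],
    [0,0,0,0],
    [0,0,0,0],
    [0,0,0,0]
  ]
}}

```text
clock: 12.4
eef_pos: [0.4779, 0.1979, 0.0427]
tool_rot: [0.702, 0.712, -0.0, -0.0]
ft_force: [-1.0, 0.1, -0.4]
grip_width: 0.0305
```

>>> {"api": "step_arm", "payload": {
  "series": [
    [0,0,0.015,0],
    [0,0,0.015,0],
    [0,0,0.015,0],
    [0,0,0.01,0],
    [0,0,0.004,0],
    [0,0,0,0],
    [0,0.005,0,0],
    [0,0.005,0,0]
  ]
}}

```text
clock: 13.2
eef_pos: [0.4891, 0.1984, -0.0155]
tool_rot: [0.702, 0.712, 0.001, 0.0]
ft_force: [-0.0, -0.7, 0.4]
grip_width: 0.03
```

>>> {"api": "step_arm", "payload": {
  "series": [
    [0,0.005,0,0],
    [0,0.005,0,0],
    [0,0.005,0,0],
    [0,0.005,0,0],
    [0,0.005,0,0],
    [0,0.004,0,0],
    [0,0.003,0,0],
    [0,0.002,0,0]
  ]
}}

```text
clock: 14.0
eef_pos: [0.5222, 0.1985, -0.0164]
tool_rot: [0.702, 0.712, -0.0, -0.0]
ft_force: [-1.3, 0.4, 0.8]
grip_width: 0.03
```

>>> {"api": "step_arm", "payload": {
  "series": [
    [0,0.001,0,0],
    [0,0.001,0,0],
    [0,0.001,0,0],
    [0,0.001,0,0],
    [0,0.001,0,0],
    [0,0.001,0,0],
    [0,0,0,0],
    [0,0,0,0]
  ]
}}

```text
clock: 14.8
eef_pos: [0.5275, 0.1985, -0.0164]
tool_rot: [0.702, 0.712, -0.0, -0.0]
ft_force: [-1.7, 0.6, 0.3]
grip_width: 0.0304
```

>>> {"api": "step_arm", "payload": {
  "series": [
    [0,0.001,0,0],
    [0,0.001,0,0],
    [0,0.001,0,0],
    [0,0.001,0,0],
    [0,0,0,0],
    [0,0,0,0],
    [0,0,0,0],
    [0,0,0,0]
  ]
}}

```text
clock: 15.6
eef_pos: [0.5275, 0.1985, -0.0165]
tool_rot: [0.702, 0.712, -0.003, -0.003]
ft_force: [-11.3, -0.4, 8.1]
grip_width: 0.0299
```

>>> {"api": "step_arm", "payload": {
  "series": [
    [0,-0.006,0,0],
    [0,-0.01,0,0],
    [0,-0.01,-0.01,0],
    [0,0,-0.04,0],
    [0,0,-0.045,0],
    [0,0,-0.045,0],
    [0,0,-0.045,0],
    [-0.02,0,-0.04,0]
  ]
}}

```text
clock: 16.4
eef_pos: [0.5063, 0.1798, 0.2121]
tool_rot: [0.701, 0.713, 0.002, 0.001]
ft_force: [0.9, 0.3, -0.2]
grip_width: 0.0299
```

>>> {"api": "step_arm", "payload": {
  "series": [
    [-0.04,0,-0.02,0],
    [-0.04,0,-0.02,0],
    [-0.04,0,0,0],
    [-0.04,0,0,0],
    [-0.04,0,0,0],
    [-0.04,0,0,0],
    [-0.04,0,0,0],
    [-0.01,0,0,0]
  ],
  "fingers": 0.0
}}

```text
clock: 17.2
eef_pos: [0.5099, -0.1151, 0.2494]
tool_rot: [0.704, 0.71, -0.0, 0.001]
ft_force: [-0.0, 1.1, -0.7]
grip_width: -0.0001
```

```bash
python3 - <<'E'
from h import *
p,d,i=snap('top','t6'); o=sensors.get_obs(); print(o['eef_pos'],o['joint_pos'])
cv2.imwrite('pics/t6c.png',cv2.resize(p[130:225,170:250],None,fx=7,fy=6,interpolation=cv2.INTER_CUBIC)[...,::-1])
E
```

```text
[ 0.50995775 -0.11489227  0.24924215] [-2.20852589e-01  2.70403366e-01  1.74966936e-01  1.47401556e+00
 -1.15889249e-03 -2.30463913e-01]
```

View pics/t6c.png

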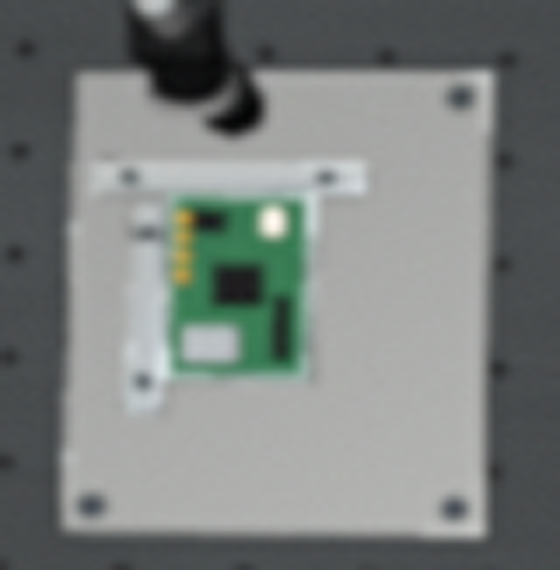

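Module looks flush in the corner of both fences (board edges at crop col ~168 and row ~197, parallel to the fence faces). Next I need tilt. Rows only carry roll, so I'll probe whether pushing past vertical-tool reach tilts the tool outward.

>>> {"api": "step_arm", "payload": {
  "series": [
    [-0.01,0.045,0,0],
    [-0.01,0.045,0,0],
    [-0.01,0.045,0,0],
    [-0.01,0.045,0,0],
    [-0.01,0.045,0,0],
    [-0.01,0.045,0,0],
    [0,0,0,0],
    [0,0,0,0]
  ]
}}

```text
clock: 18.05
eef_pos: [0.7493, -0.1593, 0.2374]
tool_rot: [0.701, 0.713, 0.003, 0.005]
ft_force: [-1.2, 0.0, 1.4]
grip_width: -0.0003
```

```bash
python3 - <<'E'
from h import *
from scipy.spatial.transform import Rotation as R
o=sensors.get_obs(); print(o['eef_pos'],o['joint_pos']); print(R.from_quat(o['tool_rot']).as_matrix().round(3))
E
```

```text
[ 0.74933227 -0.15930969  0.23740977] [-2.09626856e-01  9.29317822e-01  1.27186484e+00  1.90221735e+00
  3.27482685e-04 -2.25458175e-01]
[[-0.016  1.     0.011]
 [ 1.     0.016 -0.002]
 [-0.002  0.011 -1.   ]]
```

>>> {"api": "step_arm", "payload": {
  "series": [
    [-0.01,0.045,0,0],
    [-0.01,0.045,0,0],
    [-0.01,0.045,0,0],
    [-0.01,0.045,0,0],
    [-0.01,0.045,0,0],
    [-0.01,0.045,0,0],
    [-0.01,0.045,0,0],
    [-0.01,0.045,0,0]
  ]
}}

```text
clock: 18.85
eef_pos: [0.9, -0.1898, 0.1845]
tool_rot: [0.695, 0.705, 0.076, 0.119]
ft_force: [0.5, 0.7, 0.9]
grip_width: -0.0
```

```bash
python3 - <<'E'
from h import *
from scipy.spatial.transform import Rotation as R
o=sensors.get_obs(); print(o['eef_pos'],o['joint_pos']); print(R.from_quat(o['tool_rot']).as_matrix().round(3))
E
```

```text
[ 0.9000294  -0.18983796  0.18451864] [-2.07853839e-01  1.02116975e+00  1.27538423e+00  1.54157689e+00
 -6.38479820e-05 -2.22923819e-01]
[[-0.006  0.962  0.274]
 [ 0.998  0.023 -0.058]
 [-0.062  0.273 -0.96 ]]
```

The tilt accumulates (16° now), so I'll continue toward about 42°.

>>> {"api": "step_arm", "payload": {
  "series": [
    [-0.005,0.045,0,0],
    [-0.005,0.045,0,0],
    [-0.005,0.045,0,0],
    [-0.005,0.045,0,0],
    [-0.005,0.045,0,0],
    [-0.005,0.045,0,0],
    [-0.005,0.045,0,0],
    [-0.005,0.045,0,0]
  ]
}}

```text
clock: 19.65
eef_pos: [1.0152, -0.1778, 0.2275]
tool_rot: [0.674, 0.685, 0.151, 0.229]
ft_force: [0.7, -1.1, -0.3]
grip_width: 0.0002
```

```bash
cat > st.py <<'E'
from h import *
from scipy.spatial.transform import Rotation as R
o=sensors.get_obs(); print(o['eef_pos'],o['joint_pos'],o['ft_force'].round(1)); M=R.from_quat(o['tool_rot']).as_matrix();print(M.round(3), 'tilt',np.degrees(np.arccos(-M[2,2])))
E
python3 st.py
```

```text
[ 1.01519994 -0.17775458  0.22747716] [-0.16860789  1.02793763  1.27540741  1.2628263  -0.01449935 -0.18893849] [ 0.7 -1.1 -0.3]
[[ 0.015  0.856  0.517]
 [ 0.994  0.045 -0.103]
 [-0.111  0.516 -0.85 ]] tilt 31.834059630441786
```

>>> {"api": "step_arm", "payload": {
  "series": [
    [0,0.045,0,0.1],
    [-0.005,0.045,0,0.1],
    [-0.01,0.045,0,0],
    [-0.01,0.045,0,0],
    [-0.01,0.045,0,0],
    [-0.01,0.045,0,0],
    [0,0,0,0],
    [0,0,0,0]
  ]
}}

```text
clock: 20.45
eef_pos: [1.0609, -0.2212, 0.306]
tool_rot: [0.716, 0.595, 0.23, 0.283]
ft_force: [-1.1, 0.4, -0.2]
grip_width: -0.0004
```

```bash
python3 st.py
```

```text
[ 1.06085473 -0.22121955  0.30596325] [-0.20853884  0.99252721  1.27540417  1.10775855  0.00952918 -0.02010294] [-1.1  0.4 -0.2]
[[ 0.186  0.722  0.666]
 [ 0.982 -0.132 -0.131]
 [-0.007  0.679 -0.734]] tilt 42.74058155900818
```

>>> {"api": "step_arm", "payload": {
  "series": [
    [-0.008,0.045,0,0],
    [-0.008,0.045,0,0],
    [-0.008,0.045,0,0],
    [0,0,0,0],
    [0,0,0,0],
    [0,0,0,0],
    [0,0,0,0],
    [0,0,0,0]
  ]
}}

```text
clock: 21.25
eef_pos: [1.0731, -0.2426, 0.359]
tool_rot: [0.702, 0.583, 0.257, 0.317]
ft_force: [-0.5, 0.2, 0.3]
grip_width: -0.0001
```

```bash
python3 st.py; python3 - <<'E'
from h import *
p,d,i=load('s3'); P=cloud(d,i)
for v in range(130,188,3):
    m=(abs(P[v,:,1]-.12)<.05)&(abs(P[v,:,0]-.5455)<.09)&(P[v,:,2]>.05)
    if m.any(): q=P[v][m]; print(v,q[:,2].mean().round(3),'x',q[:,0].min().round(3),q[:,0].max().round(3),'ymin',q[:,1].min().round(3))
E
```

```text
[ 1.07312046 -0.24257482  0.3590073 ] [-0.22985578  0.96171838  1.27474194  1.04424867  0.02470269 -0.03431361] [-0.5  0.2  0.3]
[[ 0.187  0.657  0.73 ]
 [ 0.982 -0.119 -0.145]
 [-0.009  0.744 -0.668]] tilt 48.1195679708805
130 0.216 x 0.524 0.584 ymin 0.086
133 0.209 x 0.516 0.585 ymin 0.086
136 0.202 x 0.512 0.584 ymin 0.085
139 0.193 x 0.505 0.584 ymin 0.086
142 0.179 x 0.49 0.583 ymin 0.089
145 0.168 x 0.486 0.586 ymin 0.103
148 0.162 x 0.489 0.588 ymin 0.104
151 0.156 x 0.492 0.592 ymin 0.104
154 0.15 x 0.497 0.602 ymin 0.103
157 0.144 x 0.504 0.607 ymin 0.106
160 0.137 x 0.508 0.607 ymin 0.106
163 0.129 x 0.514 0.606 ymin 0.107
166 0.12 x 0.517 0.596 ymin 0.109
169 0.115 x 0.533 0.59 ymin 0.111
172 0.106 x 0.533 0.581 ymin 0.11
175 0.093 x 0.534 0.56 ymin 0.113
178 0.085 x 0.534 0.561 ymin 0.112
181 0.077 x 0.534 0.561 ymin 0.112
184 0.069 x 0.54 0.559 ymin 0.112
```

>>> {"api": "step_arm", "payload": {
  "series": [
    [-0.005,-0.031,-0.034,0],
    [-0.005,-0.031,-0.034,0],
    [-0.005,-0.031,-0.034,0],
    [-0.005,-0.031,-0.034,0],
    [-0.005,-0.031,-0.034,0],
    [-0.005,-0.031,-0.034,0],
    [-0.005,-0.031,-0.034,0],
    [-0.005,-0.031,-0.034,0]
  ]
}}

```text
clock: 22.05
eef_pos: [0.7396, -0.2167, 0.3603]
tool_rot: [0.702, 0.583, 0.257, 0.317]
ft_force: [0.2, -0.3, 1.3]
grip_width: 0.0004
```

>>> {"api": "step_arm", "payload": {
  "series": [
    [-0.005,-0.031,-0.034,0],
    [-0.005,-0.031,-0.034,0],
    [-0.005,-0.031,-0.034,0],
    [-0.005,-0.031,-0.034,0],
    [-0.005,-0.031,-0.034,0],
    [0,0,0,0],
    [0,0,0,0],
    [0,0,0,0]
  ]
}}

```text
clock: 22.85
eef_pos: [0.5116, -0.1988, 0.3591]
tool_rot: [0.702, 0.583, 0.257, 0.318]
ft_force: [0.8, -0.3, -0.4]
grip_width: -0.0004
```

```bash
python3 st.py; python3 - <<'E'
from h import *
p,d,i=load('top0'); P=cloud(d,i)
m=(P[...,2]>.118)&(P[...,2]<.135); m[:,:330]=0;m[:,404:]=0;m[:125]=0;m[212:]=0
q=P[m][:,:2]*1000; a=np.radians(-11.3); e=np.array([np.cos(a),np.sin(a)])
s=q@e; t=q@[-e[1],e[0]]
print('roof s',np.percentile(s,[0,2,98,100]),'t',np.percentile(t,[0,2,98,100]),len(s))
E
```

```text
[ 0.51162038 -0.19875511  0.35914155] [-0.51274409 -0.322789   -0.48732394  0.58930101  0.23356755 -0.2268503 ] [ 0.8 -0.3 -0.4]
[[ 0.188  0.655  0.732]
 [ 0.982 -0.118 -0.146]
 [-0.01   0.746 -0.666]] tilt 48.25198887405568
roof s [564.17263267 567.16928168 723.31738448 727.1566129 ] t [-162.32701308 -158.87196426  -27.10562912  -25.1111612 ] 3426
```

>>> {"api": "step_arm", "payload": {
  "series": [
    [0,-0.031,0.028,0],
    [0,-0.031,0.028,0],
    [0,-0.031,0.028,0],
    [0,-0.031,0.028,0],
    [0,-0.031,0.028,0],
    [0,-0.031,0.028,0],
    [0,0,0,0],
    [0,0,0,0]
  ]
}}

```text
clock: 23.65
eef_pos: [0.5117, -0.2005, 0.1059]
tool_rot: [0.703, 0.584, 0.256, 0.315]
ft_force: [0.3, 0.1, 0.6]
grip_width: 0.0002
```

```bash
python3 st.py; python3 - <<'E'
from h import *
p,d,i=snap('scene','s7')
a=cv2.resize(p[190:370,60:260],None,fx=4,fy=3.3,interpolation=cv2.INTER_CUBIC)
cv2.imwrite('pics/s7c.png',a[...,::-1])
E
```

```text
[ 0.51167862 -0.2004754   0.10585278] [-0.51818255  0.05430935 -0.97979642 -0.27313691  0.23812121 -0.23105961] [0.3 0.1 0.6]
[[ 0.187  0.659  0.728]
 [ 0.982 -0.12  -0.144]
 [-0.007  0.742 -0.67 ]] tilt 47.92026209941177
```

View pics/s7c.png

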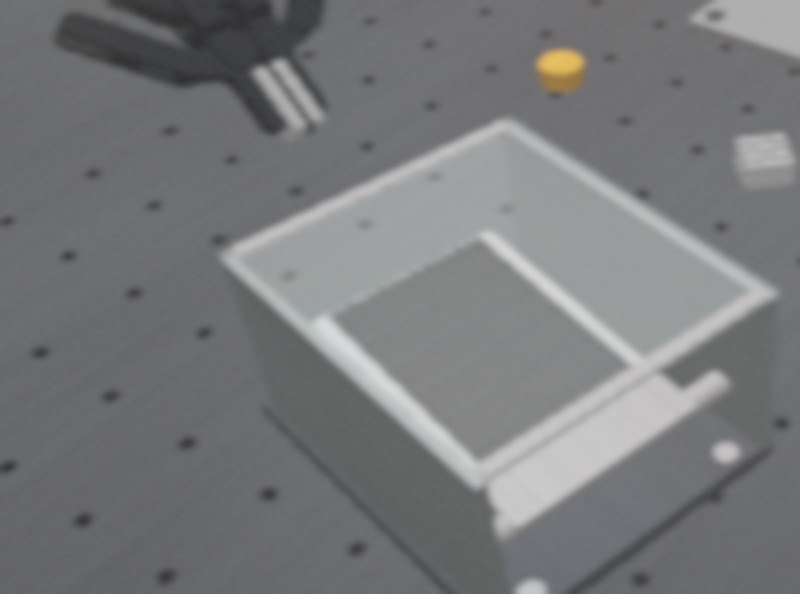

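```bash
python3 - <<'E'
from h import *
from scipy.spatial.transform import Rotation as R
M=R.from_quat(sensors.get_obs()['tool_rot']).as_matrix(); e=np.array([.5117,-.2005,.1059])
p,d,i=load('s7'); P=cloud(d,i)
m=(P[...,2]>.05); m[:, :105]=0; m[:,145:]=0; m[:195]=0; m[235:]=0
v,u=np.nonzero(m&(np.linalg.norm(P-e,axis=-1)<.12)); q=(P[v,u]-e)@M
k=np.argsort(-q[:,2])[:22]
print((np.c_[u,v,P[v,u]*1000,q*1000][k]).round(0).astype(int))
E
```

```text
[[ 138  229  492 -194  130    2    4  -31]
 [ 134  231  491 -202  131   -6    6  -31]
 [ 136  230  490 -197  129   -1    3  -31]
 [ 133  232  485 -200  124   -5   -4  -32]
 [ 135  231  485 -196  123   -1   -5  -32]
 [ 137  230  485 -192  122    3   -6  -32]
 [ 139  228  494 -193  132    4    7  -32]
 [ 137  229  493 -197  132    0    7  -32]
 [ 135  230  492 -200  132   -4    7  -32]
 [ 132  232  486 -203  126   -7   -1  -32]
 [ 140  227  495 -192  134    5   10  -32]
 [ 138  228  494 -195  134    1    9  -32]
 [ 133  231  489 -202  130   -6    3  -32]
 [ 134  230  493 -203  134   -6    9  -32]
 [ 136  229  493 -199  134   -2    8  -32]
 [ 137  228  494 -197  135    0   10  -33]
 [ 135  229  493 -201  135   -4   10  -33]
 [ 139  227  494 -193  134    4    8  -33]
 [ 132  231  486 -203  129   -7    1  -33]
 [ 133  230  490 -203  133   -7    7  -33]
 [ 140  226  495 -192  136    5   11  -33]
 [ 131  232  480 -201  122   -6   -9  -34]]
```

The tip lies 32 mm behind the reported TCP along tool z, so the real tip is at (0.488, -0.196, 0.127). In the switch frame that is s=517 with the lip at 566, and 3 mm off the middle line. Next I enter under the lip.

>>> {"api": "step_arm", "payload": {
  "series": [
    [0.001,0.0005,0.0105,0],
    [0.001,0.0005,0.0105,0],
    [0.001,0.0005,0.0105,0],
    [0,0.0005,0.0105,0],
    [0,0.0015,0.0075,0],
    [0,0.0015,0.0075,0],
    [0,0.001,0.0075,0],
    [0,0.0015,0.0075,0]
  ]
}}

```text
clock: 24.5
eef_pos: [0.5706, -0.2098, 0.066]
tool_rot: [0.702, 0.583, 0.257, 0.318]
ft_force: [-0.6, -0.3, -0.2]
grip_width: 0.0003
```

```bash
cat > tip.py <<'E'
from h import *
from scipy.spatial.transform import Rotation as R
o=sensors.get_obs(); M=R.from_quat(o['tool_rot']).as_matrix(); t=o['eef_pos']-.032*M[:,2]
print('tip',t.round(4),'s',t[0]*.981-t[1]*.196,'t',t[0]*.196+t[1]*.981,o['ft_force'].round(1))
E
python3 tip.py
```

```text
tip [ 0.5471 -0.2051  0.0873] s 0.5769563524036467 t -0.09398364176904653 [-0.6 -0.3 -0.2]
```

>>> {"api": "step_arm", "payload": {
  "series": [
    [0,0.0005,0.0045,0],
    [0,0.0005,0.0045,0],
    [0,0.0005,0.0045,0],
    [0,0,0,0],
    [0,-0.001,0.001,0],
    [0,-0.001,0.001,0],
    [0,-0.001,0.001,0],
    [0,0,0,0]
  ]
}}

```text
clock: 25.3
eef_pos: [0.5804, -0.2116, 0.0527]
tool_rot: [0.703, 0.583, 0.257, 0.317]
ft_force: [0.5, -0.3, -0.7]
grip_width: 0.0001
```

```bash
python3 tip.py
```

```text
tip [ 0.557  -0.2069  0.074 ] s 0.5869694503115906 t -0.09381792110423777 [ 0.5 -0.3 -0.7]
```

>>> {"api": "step_arm", "payload": {
  "series": [
    [0,-0.0015,0.0013,0],
    [0,-0.0015,0.0013,0],
    [0,-0.0015,0.0013,0],
    [0,-0.0015,0.0013,0],
    [0,-0.0015,0.0013,0],
    [0,-0.0015,0.0013,0],
    [0,-0.0015,0.0013,0],
    [0,0,0,0]
  ]
}}

```text
clock: 26.1
eef_pos: [0.5805, -0.2118, 0.0394]
tool_rot: [0.702, 0.583, 0.257, 0.317]
ft_force: [-3.9, 0.7, 7.6]
grip_width: 0.0002
```

```bash
python3 tip.py
```

```text
tip [ 0.5571 -0.2071  0.0607] s 0.5870759101670245 t -0.09399482941836577 [-3.9  0.7  7.6]
```

>>> {"api": "step_arm", "payload": {
  "series": [
    [0,-0.0008,0.0006,0],
    [0,-0.0008,0.0006,0],
    [0,-0.0008,0.0006,0],
    [0,-0.0008,0.0006,0],
    [0,-0.0008,0.0006,0],
    [0,-0.0008,0.0006,0],
    [0,0,0,0],
    [0,0,0,0]
  ]
}}

```text
clock: 26.9
eef_pos: [0.5802, -0.2117, 0.0343]
tool_rot: [0.702, 0.583, 0.258, 0.318]
ft_force: [-8.6, 1.5, 11.1]
grip_width: -0.0004
```

```bash
python3 tip.py
```

```text
tip [ 0.5568 -0.207   0.0556] s 0.5867712024113545 t -0.09398049969735776 [-8.6  1.5 11.1]
```

>>> {"api": "step_arm", "payload": {
  "series": [
    [0,-0.0008,0.0006,0],
    [0,-0.0008,0.0006,0],
    [0,-0.0008,0.0006,0],
    [0,-0.0008,0.0006,0],
    [0,0,0,0],
    [0,0,0,0],
    [0,0,0,0],
    [0,0,0,0]
  ]
}}

```text
clock: 27.7
eef_pos: [0.5806, -0.2118, 0.0336]
tool_rot: [0.701, 0.583, 0.259, 0.32]
ft_force: [-22.1, 6.2, 32.1]
grip_width: -0.0001
```

```bash
python3 tip.py; python3 - <<'E'
from h import *
p,d,i=snap('scene','s8')
a=cv2.resize(p[215:365,110:260],None,fx=4,fy=4,interpolation=cv2.INTER_CUBIC)
cv2.imwrite('pics/s8c.png',a[...,::-1])
E
```

```text
tip [ 0.557  -0.2071  0.0548] s 0.5870184769700447 t -0.09399991343082499 [-22.1   6.2  32.1]
```

View pics/s8c.png

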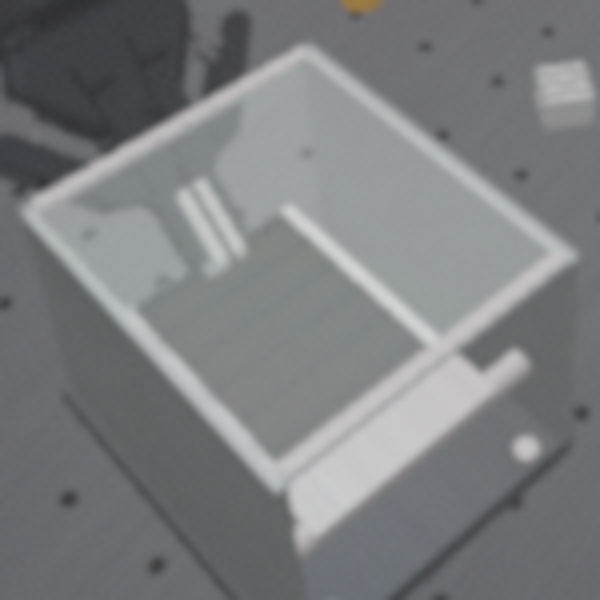

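At the stop: force jumped from 11 to 32 N with under 1 mm of travel, and the view shows the fingers on the front edge of the pedal at crop (225,265). I'll ease the force slightly and hold.

>>> {"api": "step_arm", "payload": {
  "series": [
    [0,0.0008,-0.0006,0],
    [0,0.0004,-0.0003,0],
    [0,0,0,0],
    [0,0,0,0],
    [0,0,0,0],
    [0,0,0,0],
    [0,0,0,0],
    [0,0,0,0]
  ]
}}

```text
clock: 28.55
eef_pos: [0.5805, -0.2118, 0.0339]
tool_rot: [0.701, 0.583, 0.259, 0.319]
ft_force: [-16.4, 4.0, 24.2]
grip_width: -0.0
```

>>> {"api": "step_arm", "payload": {
  "series": [
    [0,0,0,0],
    [0,0,0,0],
    [0,0,0,0],
    [0,0,0,0],
    [0,0,0,0],
    [0,0,0,0],
    [0,0,0,0],
    [0,0.001,-0.001,0]
  ]
}}

```text
clock: 29.35
eef_pos: [0.5802, -0.2117, 0.0345]
tool_rot: [0.701, 0.583, 0.258, 0.319]
ft_force: [-5.6, 2.0, 8.6]
grip_width: 0.0002
```

>>> {"api": "step_arm", "payload": {
  "series": [
    [0,0.003,-0.0027,0],
    [0,0.003,-0.0027,0],
    [0,0.003,-0.0027,0],
    [0,0.003,-0.0027,0],
    [0,0.003,-0.0027,0],
    [0,0.0015,-0.0015,0],
    [0,0,0,0],
    [0,0,0,0]
  ]
}}

```text
clock: 30.15
eef_pos: [0.5787, -0.2112, 0.0534]
tool_rot: [0.703, 0.583, 0.256, 0.316]
ft_force: [0.3, -0.7, 0.8]
grip_width: -0.0003
```

```bash
python3 tip.py
```

```text
tip [ 0.5553 -0.2065  0.0748] s 0.585249222092738 t -0.0937399166861625 [ 0.3 -0.7  0.8]
```

>>> {"api": "step_arm", "payload": {
  "series": [
    [0,0.001,-0.0045,0],
    [0,0.001,-0.0045,0],
    [0,0.0005,-0.0045,0],
    [0,-0.0015,-0.0075,0],
    [0,-0.0015,-0.0075,0],
    [0,-0.0015,-0.0075,0],
    [0,-0.0015,-0.0075,0],
    [0,-0.001,-0.0105,0]
  ]
}}

```text
clock: 30.95
eef_pos: [0.5363, -0.2028, 0.0871]
tool_rot: [0.703, 0.583, 0.257, 0.317]
ft_force: [-0.5, 0.1, 0.9]
grip_width: -0.0001
```

>>> {"api": "step_arm", "payload": {
  "series": [
    [0,-0.001,-0.0105,0],
    [0,-0.001,-0.0105,0],
    [0,-0.005,-0.02,0],
    [0,-0.005,-0.02,0],
    [0,-0.005,-0.02,0],
    [0,0,-0.02,0],
    [0,0,0,0],
    [0,0,0,0]
  ]
}}

```text
clock: 31.75
eef_pos: [0.4524, -0.1867, 0.1428]
tool_rot: [0.702, 0.583, 0.257, 0.318]
ft_force: [0.2, 0.5, 0.5]
grip_width: 0.0
```

```bash
python3 tip.py; python3 - <<'E'
from h import *
q,dq,iq=load('t6')
p,d,i=snap('top','t9'); s,ds,_=snap('scene','s9'); s0=load('scene0')[0]
print('nest diff vs t6',np.abs(p[140:222,178:245].astype(int)-q[140:222,178:245]).max())
P=cloud(d,i)
hsv=cv2.cvtColor(p,cv2.COLOR_RGB2HSV); g=cv2.inRange(hsv,(45,80,40),(85,255,255)); g[:,:185]=0;g[:,235:]=0;g[:150]=0;g[215:]=0
w=onz(i,cv2.findNonZero(g)[:,0],.026); print('green',len(w),cv2.minAreaRect((w[:,:2]*1000).astype(np.float32)))
a=cv2.resize(p[118:240,170:300],None,fx=3.7,fy=4,interpolation=cv2.INTER_CUBIC)
b=cv2.resize(s[215:365,110:260],None,fx=2,fy=488/150,interpolation=cv2.INTER_CUBIC)
cv2.imwrite('pics/fin.png',np.hstack([a,b])[...,::-1]); 
for n,(u,v) in dict(nut=(271,229),sink=(276,177),jar=(288,129)).items():
    print(n,np.abs(p[v-8:v+9,u-8:u+9].astype(int)-load('top0')[0][v-8:v+9,u-8:u+9]).mean())
E
```

```text
tip [ 0.429 -0.182  0.164] s 0.45650260790490077 t -0.09449334571787538 [0.2 0.5 0.5]
nest diff vs t6 21
green 336 ((584.468505859375, 205.05015563964844), (79.60840606689453, 47.675621032714844), 2.0177395343780518)
nut 1.5928489042675893
sink 1.7658592848904267
jar 1.566320645905421
```

View pics/fin.png

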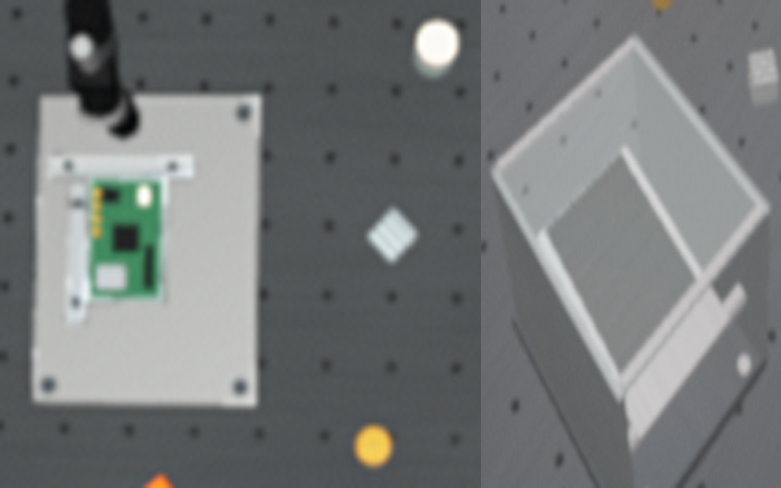

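```bash
python3 -c "
from h import *
order.job_done()"
```

```text
the job is handed in; nothing more can be done
```

I registered the board module against both fences, then pressed the pedal to its stop, held it and let it spring back. The job is handed in at about 32 s of the 61 s allowed.

**Module:** I pushed the small green module with two fingertips. It went to the side fence first, then the far fence, and stopped firmly at about 10–11 N on each.
- **Final top view:** the board is at about (584, 205) mm with a yaw of 2.0°. My seat estimate from the fence faces is about (582, 205) mm at 1.7–1.9°, within the 2 mm calibration.
- **After the pedal press:** I saw no movement in that view.

**Pedal:** I reached in under the guard with the tool tilted about 48°. At the stop the vertical force rose from 11 to 32 N in under 1 mm of travel. I then eased it to about 24 N; the total hold was about 1.5 s. After release the pedal is up and the measured force is back to noise.

**Other things on the bench:** the nut, heat sink and jar show only picture noise compared with the start.

**What disagreed:**
- **Tip position:** the camera showed the real fingertips about 32 mm behind the reported TCP along the tool axis. My first push therefore passed over the module without moving it; no contact force showed. I corrected for this afterwards.
- **Tilt:** the moves cannot command tilt directly, so I got it by driving past the arm's reach in free space.
- **Force:** the peak at the stop was about 39 N in total, through the fingertips.

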